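# Slide a test panel out of the rack and lay it crosswise on the pile

## Task

One flat aluminium test panel lies between the guide rails on the lower deck of the two-tier rack, too low and too wide to be picked up there. Reach in under the upper tier, press on the panel where the deck is under it and slide it towards you until its front end overhangs the deck, then grip that end by its two sides and lay the panel gently, flat and crosswise (at a right angle), centred on top of the two panels on the wooden block. Leave the panels and the block of the pile where they are, and do not disturb the tin, the eraser or the marker.

Things in the scene. Friction and masses are not known exactly. Their poses are not given: they have to be found in the camera images.
- rack: Fixed two-tier rack of grey sheet on round steel posts, 170 deep (its x) x 190 wide (its y). Origin on the bench under its middle; x points from its open front (-85, robot side) to its back. Lower deck: top 50 above the bench, 4 thick, free air under it. Two rails 8 high on the deck run front to back over the full depth, inner faces 64 apart (y = +-32); a stop at the back.
- deck_front (a point): Middle of the deck's front edge, on the deck's top face; axes as the rack's.
- tier_front (a point): Middle of the upper tier's front edge, on its underside: 80 above the deck and 30 behind the deck's front edge. The tier's top is 134 above the bench with a low tin and a tape roll (fixed) on it. Its four round posts stand at y = +-87 of the rack, the front pair at x = -35.
- panel_mid (a point): Centre (half-way up) of the panel to move: flat aluminium, 140 long (its x) x 60 wide (its y) x 6 thick, 0.11 to 0.18 kg. It starts on the deck between the rails, 2 play each side, x towards the rack's back, front end 5 to 15 behind the deck's front edge. The deck is slick (friction 0.2; fingertips on the panel 0.7 or more): a press of 8 to 15 N with shut fingertips drags it slowly (2 cm/s).
- panel_front (a point): Middle of the front (-x) end face of that panel, half-way up. Overhang = how far this lies in front of deck_front. The panel tips off the deck at an overhang of 70, or if it is pressed down on the part that overhangs.
- upper_mid (a point): Centre (half-way up) of the upper one of the two panels of the pile, the same kind of panel (140 x 60 x 6); its x axis is its long direction, its top face 3 above this point. It rests squarely on the lower panel, loose.
- lower_mid (a point): Centre of the lower panel of the pile, lying flat and loose on the block, 6 under upper_mid.
- block: Loose wooden spacer block 80 (its x) x 120 (its y) x 60 high, 0.9 kg; origin at the centre of its underside. The two panels lie on it along its y, their top face 72 above the bench.
- tin: Bystander: round aluminium lidded tin, 67 diameter x 44 high, origin under its centre.
- eraser: Bystander: eraser 23 x 52 x 14 lying flat, long along its y, origin under its centre.
- marker: Bystander: marker pen 12 x 137 x 13 lying flat, long along its y, origin under its centre.
Not all that is in view belongs to the job. What is shaped like the part that bears panel_mid but yellow is not meant.

How it is judged:
By the outcome, as a careful person would: the job done as asked, in the order asked, and still so for the second after the job is handed in, with the robot touching nothing.
It also fails if it takes over 67 s, if anything falls off the work surface, if the arm or the gripper's body presses on something with over 40 N, if the wrist force passes 120 N, or if a joint passes its speed limit or range.

## Robot

A 7-joint arm with a two-finger parallel gripper is mounted at the origin on a cart in front of the work surface, level with it; the furniture and walls round the work are solid. World frame = base frame: x ahead of the robot, y to its left, z up, the work surface at z = 0. Lengths are in m, angles in rad, forces in N, time in s.
With the tool pointing down it reaches from about 0.425 to 0.95 m from the base axis. Payload 4.7 kg.
Tool frame: the origin (TCP) lies between the finger pads; the fingertips stand 25 mm ahead of it and the grasp point (between the pads) lies 6 mm ahead of it; x points along the fingers, z is the direction in which the jaws open and shut, and the axes are right-handed (so a half turn about x gives the same grasp; the last joint's range is limited). The gripper opens to 85 mm and grips with 20 to 120 N. Pads are 22 mm wide; open, the fingers measure 114 mm over their backs; the gripper's body (76 mm by 85 mm) begins 54 mm behind the grasp point. The pads swing forward as they close: fully open they stand 13 mm farther back than shut.
Start: joints at [-1.289, 0.469, -0.049, 1.532, 0.024, 1.141, -0.082], TCP at [0.206, 0.643, 0.221] pointing down, gripper open.
Joint ranges: [-2.59, 2.59], [-0.33, 1.99], [-1.39, 1.29], [0.1, 2.45], [-1.04, 4.18], [0.21, 1.99], [-2.66, 2.66]. Speed limits (rad/s): [2.57, 2.57, 3.14, 3.14, 3.14, 3.14, 3.14].

## Interface

Orientations are given as a 3x3 rotation matrix whose columns are the frame's x, y, z axes.
In Python, from rig import * gives the robot as it stands. Calls block until the motion is done:
- movep(position, orientation): joint-space move of the TCP to a pose.
- move_l(position, attitude=None, feed=0.15, until_force=None): straight line of the TCP; attitude=None keeps the orientation; feed is the mean speed in m/s. With until_force (N) it stops when the force on the tool has changed by that much, and returns True; else False.
- move_joints(angles): joint-space move.
- command_gripper(opening, newtons=None): finger opening in m; newtons is the grip in N (None keeps the last); returns when the fingers have stopped.
- sleep(seconds).
- inverse_kinematics(position, orientation): joint angles nearest the present ones, or None.
- sense(): the state.
- camera(name): name is "scene" or "top"; returns (picture, depth): 384x512x3 uint8, red, green, blue; 384x512 float32, m along the optical axis (not along the pixel's ray), 0 where there is no reading.
- camera_params(name): a dict with "K" (3x3 intrinsics, pixels), "dist" ([k1, k2, p1, p2, k3] as OpenCV has them; the pictures are not rectified), "position" and "rotation" of the camera in the world. Camera axes: x right, y down, z forward; pixel columns grow to the right and rows downward; lengths in m; the calibration is good to about 2 mm. A picture is of the moment at which its call begins. camera_params takes no time and is no camera call.
A pose or a line that the arm cannot do raises Unreachable and nothing moves.
- finish_job(): hands the job in, once; it reports no verdict.
The state is a dict: "time_s": time; "joint_pos": joint angles; "qd": joint speeds; "joint_efforts": joint torques, N m; "position": TCP position; "tcp_rot": TCP orientation; "wrist_force": force on the tool from outside, world axes, zero at the start; "ft_torque": the same for the moment, N m; "finger_gap": finger opening in m.
Only numpy, scipy, OpenCV 4.12 (cv2) and the standard library are available. Lean on these libraries where they do the work, as an engineer would, in place of code of your own. Each camera call takes 0.05 s, during which the arm holds its last target. There are 200 camera calls.

## Working session

There is one attempt and no reset: what is moved stays moved. The work goes in short steps, each a Python script; the robot and the scene stay as the last script left them, time stands still between calls to the robot, and variables do not carry over. Pictures are saved under pics/ and viewed, about 8 in all and at most 12, crops included, and the job is handed in when it is done.

```bash
mkdir -p pics; ls
python3 - <<'E'
from rig import *
import cv2,numpy as np
for n in("scene","top"):
    p,d=camera(n); cv2.imwrite(f"pics/{n}0.png",p[:,:,::-1]); np.save(f"{n}0.npy",d)
    c=camera_params(n); print(n,c)
print(sense())
E
```

```text
pics
scene {'K': array([[461.58119957,   0.        , 254.79626466],
       [  0.        , 461.58119957, 185.28956144],
       [  0.        ,   0.        ,   1.        ]]), 'dist': array([-0.18689388,  0.        ,  0.        ,  0.        ,  0.        ]), 'position': array([-0.49372876, -0.60230404,  0.82236861]), 'rotation': array([[ 0.43547574, -0.46991799,  0.76781375],
       [-0.90013867, -0.21731528,  0.3775241 ],
       [-0.01054771, -0.85554144, -0.51762689]])}
top {'K': array([[358.97345711,   0.        , 255.88585684],
       [  0.        , 358.97345711, 192.08789865],
       [  0.        ,   0.        ,   1.        ]]), 'dist': array([-0.04906384,  0.        ,  0.        ,  0.        ,  0.        ]), 'position': array([ 0.43825348, -0.0943036 ,  1.49098598]), 'rotation': array([[-0.00460338, -0.99799624,  0.06310555],
       [-0.99998714,  0.00445975, -0.0024167 ],
       [ 0.00213042, -0.06311586, -0.99800393]])}
{'time_s': 0.1, 'joint_pos': array([-1.28890199,  0.46937677, -0.04861304,  1.53360332,  0.02412297,
        1.1409989 , -0.08229997]), 'qd': array([-0.00113624, -0.00133747,  0.00081886, -0.00313827, -0.00035903,
       -0.00035339, -0.00014798]), 'joint_efforts': array([ 7.96023942e-04, -5.11514711e+01, -4.72033687e-02, -2.38393486e+01,
        1.07666996e-02,  4.35800772e-03, -1.44611704e-05]), 'position': array([0.20623872, 0.64213611, 0.22044345]), 'tcp_rot': array([[-4.77150778e-04, -9.52107910e-01,  3.05761835e-01],
       [-1.73536436e-03,  3.05762198e-01,  9.52106332e-01],
       [-9.99998380e-01, -7.63099158e-05, -1.79814881e-03]]), 'wrist_force': array([ 0.97349003,  0.01464691, -0.00477832]), 'ft_torque': array([0.00355393, 0.05777123, 0.055902  ]), 'finger_gap': 0.08516136998836736}
```

View pics/scene0.png

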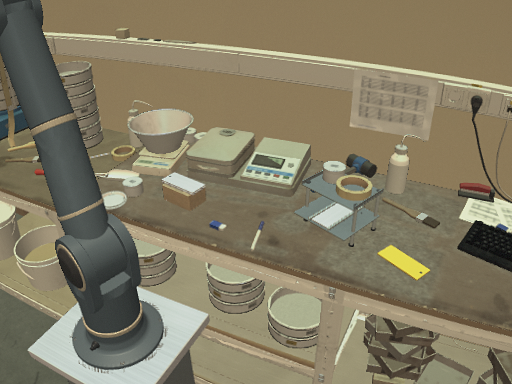

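View pics/top0.png

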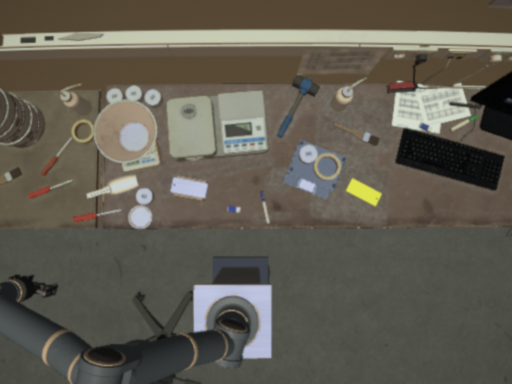

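The scene view shows the rack at about (342,205) with the panel on its lower deck, the pile at (184,190), eraser (217,225), marker (258,235) and the yellow decoy at (404,262). In the top view the rack is at (316,168), the pile at (189,188), eraser (234,209), marker (265,207) and decoy (364,192). I'll enlarge these next.

```bash
cat > h.py <<'E'
import cv2,numpy as np
from rig import *
def ray(n,uv):
    c=camera_params(n); q=cv2.undistortPoints(np.array(uv,float).reshape(-1,1,2),c["K"],c["dist"]).reshape(-1,2)
    return c["position"],np.c_[q,np.ones(len(q))]@c["rotation"].T
def onplane(n,uv,z):
    o,r=ray(n,uv); return o+r*((z-o[2])/r[:,2])[:,None]
def proj(n,P):
    c=camera_params(n); R=c["rotation"].T
    return cv2.projectPoints(np.array(P,float).reshape(-1,1,3),cv2.Rodrigues(R)[0],-R@c["position"],c["K"],c["dist"])[0].reshape(-1,2)
E
python3 - <<'E'
import cv2,numpy as np
s=cv2.imread("pics/scene0.png");t=cv2.imread("pics/top0.png")
f=lambda i,x,y,w,h,k:cv2.resize(i[y:y+h,x:x+w],None,fx=k,fy=k,interpolation=cv2.INTER_CUBIC)
a=np.hstack([f(s,290,150,100,100,4),f(t,275,130,80,80,5)])
b=np.hstack([f(s,150,160,80,40,5),f(t,160,165,80,40,5)])
cv2.imwrite("pics/c1.png",np.vstack([a,b]))
E
```

```text
(no output)
```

View pics/c1.png

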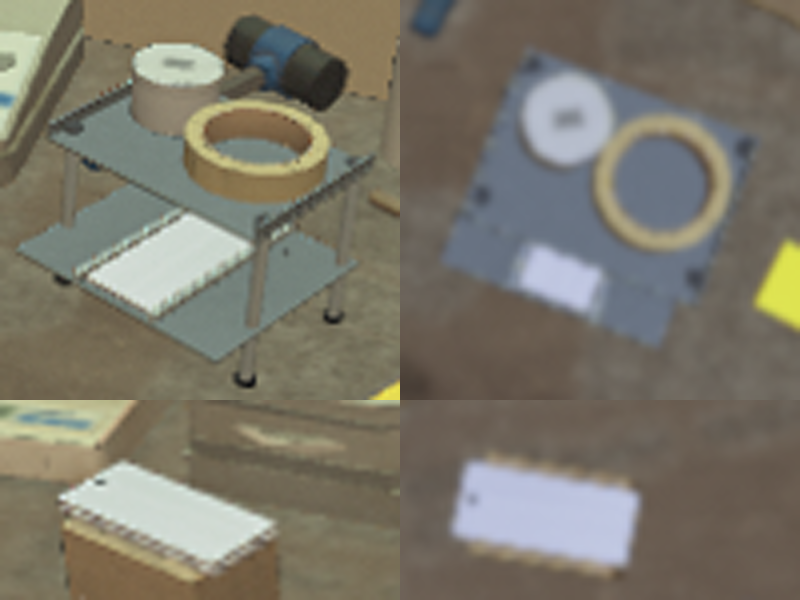

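The crops show the deck's front corners at about scene (295,211) and (344.5,240), and top (283.5,182.5) and (327,199). The panel's white front end is visible in both views, and the pile's upper panel is seen whole.

Run:
```python
from h import *
np.set_printoptions(precision=4,suppress=True)
def mask(n,roi):
    i=cv2.imread(f"pics/{n}0.png");h=cv2.cvtColor(i,cv2.COLOR_BGR2HSV)
    m=((h[:,:,2]>175)&(h[:,:,1]<50)).astype(np.uint8)
    z=np.zeros_like(m);x,y,w,hh=roi;z[y:y+hh,x:x+w]=m[y:y+hh,x:x+w]
    c=max(cv2.findContours(z,cv2.RETR_EXTERNAL,cv2.CHAIN_APPROX_NONE)[0],key=cv2.contourArea);return c
for n,roi,z in(("scene",(305,195,55,40),.056),("top",(290,170,40,25),.056),("scene",(155,165,60,40),.072),("top",(165,170,50,40),.072)):
    c=mask(n,roi); W=onplane(n,c.reshape(-1,2).astype(float),z)[:,:2]
    r=cv2.minAreaRect((W*1000).astype(np.float32)); b=cv2.boxPoints(r)
    print(n,len(c),r); print(b.tolist())
for n,p in(("scene",[(295,211),(344.5,240)]),("top",[(283.5,182.5),(327,199)])): print(onplane(n,p,.05))
# top tier front corners
print(onplane("top",[(275+57/5,130+205/5)],.134))
for n in("scene","top"):
    i=cv2.imread(f"pics/{n}0.png");h=cv2.cvtColor(i,cv2.COLOR_BGR2HSV)
    bl=((h[:,:,0]>105)&(h[:,:,0]<130)&(h[:,:,1]>110)&(h[:,:,2]>60)).astype(np.uint8)
    k,l,s,ce=cv2.connectedComponentsWithStats(bl)
    for j in range(1,k):
        if s[j,4]>5: print(n,s[j],onplane(n,[ce[j]],.012))
```

```text
scene 108 ((590.0809936523438, -317.3128967285156), (72.58885192871094, 118.82111358642578), 67.68204498291016)
[[521.3381958007812, -328.32763671875], [631.2584838867188, -373.449462890625], [658.8237915039062, -306.29815673828125], [548.9035034179688, -261.17633056640625]]
top 39 ((555.6490478515625, -301.5504150390625), (61.74379348754883, 36.02555847167969), 67.85755157470703)
[[527.3287963867188, -323.3562927246094], [560.6974487304688, -336.9347229003906], [583.9692993164062, -279.7445373535156], [550.6006469726562, -266.1661071777344]]
scene 88 ((539.28857421875, 165.56845092773438), (138.7431182861328, 66.3534164428711), 79.41357421875)
[[493.9317321777344, 103.47283935546875], [559.15576171875, 91.28250122070312], [584.6453857421875, 227.6640625], [519.42138671875, 239.85440063476562]]
top 90 ((548.0354614257812, 169.21926879882812), (136.9272003173828, 59.459259033203125), 79.01013946533203)
[[505.79949951171875, 107.6787338256836], [564.1682739257812, 96.34371185302734], [590.2714233398438, 230.75979614257812], [531.9026489257812, 242.09481811523438]]
[[ 0.5696 -0.2111  0.05  ]
 [ 0.4958 -0.3852  0.05  ]]
[[ 0.5676 -0.2093  0.05  ]
 [ 0.5002 -0.384   0.05  ]]
[[ 0.6039 -0.2141  0.134 ]]
scene [210 221  11   8  49] [[0.4562 0.     0.012 ]]
scene [497 225  10   5  21] [[ 0.8053 -0.8117  0.012 ]]
top [302  82   8   5  25] [[ 0.9884 -0.3108  0.012 ]]
top [422 125   5   4  17] [[ 0.8073 -0.8115  0.012 ]]
top [229 207   6   4  24] [[0.4645 0.0028 0.012 ]]
```

Both views agree that the rack's yaw is about -22° and deck_front is at about (0.533, -0.297). The panel front is 5 mm behind the edge. The pile is centred at about (0.547, 0.169), with its long axis at 79°. Next I check reachability for the press, the grip and the placing, before moving anything.

```bash
cat >> h.py <<'E'
YAW=np.deg2rad(-22.2); U=np.array([np.cos(YAW),np.sin(YAW),0]); V=np.array([-U[1],U[0],0])
DF=np.array([.5336,-.2955,.05])   # deck_front
def att(th,yaw,s=1):   # tool x pitched th deg below horizontal along heading yaw, jaws across
    t=np.deg2rad(th); u=np.array([np.cos(yaw),np.sin(yaw),0]); x=np.cos(t)*u-np.sin(t)*np.array([0,0,1]); z=s*np.array([-u[1],u[0],0])
    return np.c_[x,np.cross(z,x),z]
def tcp(tip,R,a=.025): return np.array(tip)-a*R[:,0]
def W(x,y,z): return DF+x*U+y*V+np.array([0,0,z-.05])
E
python3 - <<'E'
from h import *
np.set_printoptions(precision=2,suppress=True)
P=np.array([.547,.169,.075])
for s in(1,-1):
  for th in(25,30,35): 
    for x,z in((-.06,.085),(.065,.065)): print(th,s,x,inverse_kinematics(tcp(W(x,0,z),att(th,YAW,s)),att(th,YAW,s)))
  for z in(.2,.053): print("grip",s,inverse_kinematics(tcp(W(-.033,0,z),att(90,YAW,s),.006),att(90,YAW,s)))
  for yw in(-10.8,169.2):
    y=np.deg2rad(yw);u=np.array([np.cos(y),np.sin(y),0])
    for z in (.12,0): print("place",s,yw,inverse_kinematics(tcp(P-.056*u+[0,0,z],att(90,y,s),.006),att(90,y,s)))
E
```

```text
25 1 -0.06 None
25 1 0.065 [ 0.36  0.67  0.13  2.43  3.26  1.1  -1.67]
30 1 -0.06 None
30 1 0.065 [-0.    0.69  0.59  2.42  3.44  1.   -2.01]
35 1 -0.06 None
35 1 0.065 [ 1.25  0.8  -0.99  2.32  2.68  0.78 -0.66]
grip 1 [-0.35  0.52  1.11  1.83 -0.52  1.12  2.13]
grip 1 [-0.07  0.6   0.7   1.95 -0.53  0.79  2.11]
place 1 -10.8 [-0.61  0.24  0.21  1.92 -0.06  0.98  1.01]
place 1 -10.8 [-0.55  0.4   0.15  2.03 -0.09  0.72  1.04]
place 1 169.2 [-0.84  0.47  0.72  1.72 -0.35  1.08 -1.77]
place 1 169.2 [-0.78  0.61  0.64  1.82 -0.46  0.87 -1.68]
25 -1 -0.06 None
25 -1 0.065 [ 1.31  0.99 -1.04  2.38  2.91  1.06  2.49]
30 -1 -0.06 None
30 -1 0.065 [ 1.26  0.87 -1.    2.36  2.81  0.92  2.44]
35 -1 -0.06 None
35 -1 0.065 [ 1.34  0.89 -1.12  2.32  2.6   0.84  2.64]
grip -1 [-0.24  0.44  0.92  1.83 -0.39  1.07 -1.13]
grip -1 [-0.2   0.68  0.91  1.95 -0.71  0.87 -0.87]
place -1 -10.8 [-0.99  0.28  0.68  1.94 -0.21  0.99 -1.97]
place -1 -10.8 [-0.94  0.46  0.65  2.05 -0.41  0.75 -1.79]
place -1 169.2 [-0.5   0.4   0.24  1.7  -0.11  1.05  1.15]
place -1 169.2 [-0.47  0.53  0.19  1.8  -0.13  0.82  1.17]
```

Run:
```python
from h import *
np.set_printoptions(precision=2,suppress=True)
for th in(30,38,45):
  for dy in(-40,-20,0,20,40):
   for s in(1,-1):
    R=att(th,YAW+np.deg2rad(dy),s)
    r=[inverse_kinematics(tcp(W(x,0,z),R),R) for x,z in((-.01,.2),(-.01,.08),(.005,.06),(.03,.07),(.06,.07))]
    print(th,dy,s,[int(q is not None) for q in r],r[2])
```

```text
30 -40 1 [1, 1, 1, 1, 1] [-0.43  0.69  0.51  2.38  2.03  0.7  -1.6 ]
30 -40 -1 [1, 1, 1, 1, 1] [-0.12  0.62  0.13  2.36  1.96  0.91  1.71]
30 -20 1 [0, 0, 0, 1, 1] None
30 -20 -1 [0, 0, 0, 1, 1] None
30 0 1 [0, 0, 0, 0, 1] None
30 0 -1 [0, 0, 0, 1, 1] None
30 20 1 [1, 1, 1, 1, 1] [ 1.67  1.05 -1.19  2.37  3.03  0.49 -0.36]
30 20 -1 [1, 1, 1, 1, 1] [ 1.56  0.89 -1.    2.37  3.37  0.52  2.34]
30 40 1 [1, 0, 0, 0, 1] None
30 40 -1 [1, 0, 0, 0, 1] None
38 -40 1 [1, 1, 1, 1, 1] [-0.36  0.59  0.51  2.34  1.95  0.54 -1.39]
38 -40 -1 [1, 1, 1, 1, 1] [-0.08  0.53  0.15  2.33  1.87  0.72  1.89]
38 -20 1 [1, 0, 1, 1, 1] [ 0.88  0.63 -0.8   2.41  2.29  1.   -0.95]
38 -20 -1 [1, 1, 1, 1, 1] [ 1.13  0.86 -1.16  2.4   2.23  1.23  2.44]
38 0 1 [1, 0, 0, 1, 1] None
38 0 -1 [1, 0, 1, 1, 1] [ 1.3   0.73 -1.01  2.42  2.66  0.77  2.44]
38 20 1 [0, 1, 1, 1, 1] [ 1.62  0.9  -1.18  2.32  2.75  0.38 -0.25]
38 20 -1 [0, 1, 1, 1, 1] [ 1.5   0.76 -1.    2.33  3.2   0.36  2.37]
38 40 1 [0, 0, 1, 1, 1] [ 1.78  1.17 -1.37  2.15  1.23  0.29  1.68]
38 40 -1 [1, 0, 1, 1, 1] [ 1.78  1.17 -1.37  2.15  1.23  0.29 -1.46]
45 -40 1 [1, 1, 1, 1, 1] [-0.52  0.62  0.8   2.31  1.94  0.23 -1.34]
45 -40 -1 [1, 1, 1, 1, 1] [-0.06  0.48  0.19  2.28  1.73  0.56  2.1 ]
45 -20 1 [1, 1, 1, 1, 1] [ 0.22  0.43  0.03  2.38  2.42  0.5  -1.28]
45 -20 -1 [0, 1, 1, 1, 1] [0.21 0.43 0.05 2.38 2.43 0.5  1.85]
45 0 1 [0, 1, 1, 1, 1] [ 1.27  0.64 -0.98  2.36  2.45  0.57 -0.57]
45 0 -1 [0, 1, 1, 1, 1] [ 1.28  0.65 -1.    2.36  2.43  0.58  2.59]
45 20 1 [0, 1, 1, 1, 1] [ 1.56  0.8  -1.16  2.27  2.34  0.29  0.05]
45 20 -1 [0, 1, 1, 1, 1] [ 1.45  0.68 -0.98  2.28  2.88  0.21  2.59]
45 40 1 [0, 1, 1, 1, 1] [ 1.68  0.97 -1.26  2.12  0.91  0.26  1.87]
45 40 -1 [1, 1, 1, 1, 1] [ 1.45  0.69 -0.85  2.13 -0.95  0.24  0.47]
```

Run:
```python
from h import *
np.set_printoptions(precision=2,suppress=True)
for th in(45,52):
  for dy in(-20,-10,0,10):
   for s in(1,-1):
    R=att(th,YAW+np.deg2rad(dy),s)
    r=[inverse_kinematics(tcp(W(x,0,z),R),R) for x,z in((.015,.22),(.015,.16),(.015,.09),(.045,.07),(.012,.06))]
    print(th,dy,s,[int(q is not None) for q in r],r[2],r[1])
```

```text
45 -20 1 [1, 1, 1, 1, 1] [-0.    0.38  0.31  2.36  2.46  0.37 -1.33] [ 0.47  0.23 -0.24  2.29  1.81  0.4  -0.6 ]
45 -20 -1 [0, 1, 1, 1, 1] [0.13 0.37 0.15 2.35 2.35 0.41 1.94] [0.01 0.22 0.28 2.31 1.91 0.29 2.41]
45 -10 1 [1, 1, 1, 1, 1] [ 0.07  0.37  0.34  2.38  3.04  0.36 -1.68] [ 0.74  0.23 -0.42  2.3   2.14  0.28 -0.69]
45 -10 -1 [0, 1, 1, 1, 1] [ 0.62  0.37 -0.31  2.35  2.53  0.43  2.05] [ 0.4   0.2  -0.05  2.32  2.35  0.22  2.21]
45 0 1 [1, 1, 1, 1, 1] [ 1.13  0.48 -0.79  2.33  2.55  0.41 -0.77] [ 1.29  0.34 -0.95  2.28  2.18  0.25 -0.43]
45 0 -1 [0, 1, 1, 1, 1] [ 1.13  0.48 -0.79  2.33  2.55  0.41  2.37] [0.16 0.21 0.35 2.33 3.8  0.21 0.96]
45 10 1 [0, 1, 1, 1, 1] [ 1.37  0.57 -0.97  2.29  2.61  0.3  -0.55] [ 1.58  0.51 -1.23  2.24  1.91  0.23  0.12]
45 10 -1 [0, 0, 1, 1, 1] [ 1.37  0.57 -0.97  2.29  2.61  0.3   2.59] None
52 -20 1 [1, 1, 1, 1, 1] [ 0.45  0.35 -0.18  2.26  1.8   0.34 -0.58] [-0.02  0.21  0.35  2.23  1.1   0.22  0.11]
52 -20 -1 [1, 0, 1, 1, 1] [0.15 0.34 0.17 2.28 1.93 0.23 2.39] None
52 -10 1 [1, 1, 1, 1, 1] [ 0.73  0.36 -0.42  2.27  2.02  0.28 -0.56] [ 0.76  0.22 -0.43  2.21  1.29  0.22  0.17]
52 -10 -1 [1, 0, 1, 1, 1] [ 0.57  0.34 -0.23  2.28  2.15  0.23  2.43] None
52 0 1 [1, 1, 1, 1, 1] [ 1.11  0.44 -0.78  2.25  2.02  0.27 -0.28] [ 1.31  0.35 -1.    2.19  1.32  0.27  0.41]
52 0 -1 [1, 0, 1, 1, 1] [0.01 0.37 0.55 2.31 4.12 0.28 0.6 ] None
52 10 1 [1, 1, 1, 1, 1] [ 1.45  0.64 -1.16  2.21  1.76  0.36  0.3 ] [ 1.51  0.46 -1.17  2.16  1.12  0.26  0.85]
52 10 -1 [1, 1, 0, 1, 1] None [ 1.51  0.46 -1.17  2.16  1.12  0.26 -2.29]
```

Run:
```python
from h import *
np.set_printoptions(precision=3,suppress=True)
R=att(45,YAW-np.deg2rad(10),1)
q=sense()["joint_pos"].copy(); q[1]=.08; move_joints(q)
command_gripper(0,40)
t=inverse_kinematics(tcp(W(.008,0,.11),R),R); print(t)
b=t.copy(); b[1]-=.28; move_joints(b); s=sense();print(s["time_s"],s["position"])
for z in(.2,.16,.11,.08):
  p=tcp(W(.008,0,z),R); print(z,inverse_kinematics(p,R))
cv2.imwrite("pics/s1.png",np.vstack([camera("scene")[0][100:300],camera("top")[0][80:280]])[:,:,::-1])
```

```text
[ 0.883  0.362 -0.609  2.344  2.306  0.445 -0.821]
5.2 [ 0.532 -0.295  0.286]
0.2 [ 0.928  0.161 -0.616  2.268  1.741  0.241 -0.283]
0.16 [ 0.848  0.234 -0.547  2.309  2.101  0.304 -0.641]
0.11 [ 0.875  0.36  -0.6    2.344  2.311  0.443 -0.828]
0.08 [ 0.87   0.438 -0.605  2.361  2.396  0.526 -0.896]
```

View pics/s1.png

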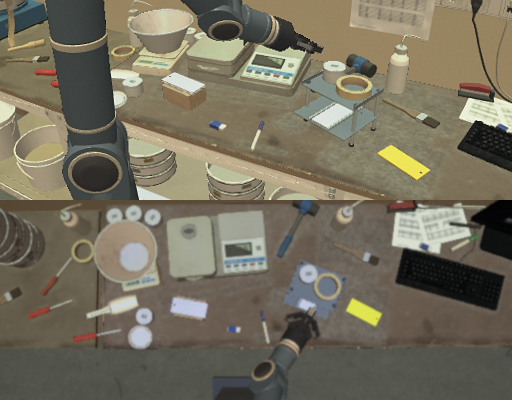

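The arm is raised, with the closed fingers tilted in above the rack's front (tip near scene (318,147), top (308,312) in this stack). Nothing has been disturbed. Next I go down, in under the tier, press and drag in short force-checked steps.

```bash
cat >> h.py <<'E'
RP=att(45,YAW-np.deg2rad(10),1)
def press(x0,x1):
    move_l(tcp(W(x0,0,.078),RP),RP,feed=.08)
    f0=sense()["wrist_force"]
    hit=move_l(tcp(W(x0,0,.05),RP),RP,feed=.02,until_force=8)
    s=sense(); p=s["position"]; print("hit",hit,p+.025*RP[:,0],s["wrist_force"]-f0)
    if not hit: return
    n=int(np.ceil((x0-x1)/.007)); dz=0.
    for i in range(n):
        f=(sense()["wrist_force"]-f0)[2]; 
        dz+=np.clip((f-11)*.0001,-.0006,.0006)
        p=p-U*(x0-x1)/n; move_l(p+[0,0,dz],RP,feed=.02)
        print(i,"%.1f"%f,"%.4f"%dz,(sense()["wrist_force"]-f0).round(1))
    move_l(sense()["position"]+[0,0,.025],RP,feed=.1)
    print(sense()["time_s"])
E
python3 - <<'E'
from h import *
np.set_printoptions(precision=4,suppress=True)
t=inverse_kinematics(tcp(W(.008,0,.11),RP),RP); move_joints(t)
move_l(tcp(W(.008,0,.08),RP),RP,feed=.1)
press(.039,.014)
E
```

```text
hit False [ 0.5698 -0.3103  0.0502] [ 1.7262 -0.9041  0.3497]
```

Run:
```python
from h import *
s=sense();print(s["finger_gap"],s["position"],s["wrist_force"],s["time_s"])
a=camera("scene")[0][140:260,270:400];b=camera("top")[0][140:220,265:365]
cv2.imwrite("pics/s2.png",np.hstack([cv2.resize(a,(433,400),interpolation=2),cv2.resize(b,(367,400)[::1],interpolation=2)])[:,:,::-1])
print(proj("scene",[s["position"]+.025*RP[:,0]]),proj("top",[s["position"]+.025*RP[:,0]]))
```

```text
0.0002178766151713605 [ 0.55482605 -0.30084442  0.06785113] [ 0.88461579 -0.75254152  0.12344632] 8.5
[[326.90428655 218.99580421]] [[308.50031317 181.85347102]]
```

View pics/s2.png

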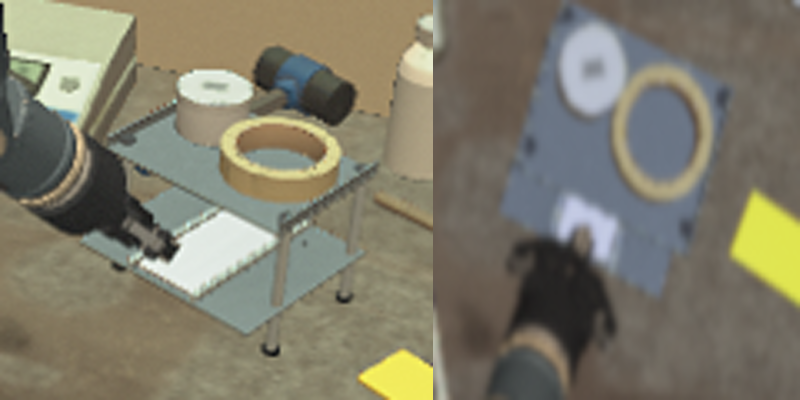

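The fingers are in under the tier's front, just above the panel, with the tip at scene (323,217). There is no contact yet, so I continue down.

```bash
sed -i 's/x0,0,.05),RP),RP,feed=.02/x0,0,ZL),RP),RP,feed=.02/; s/^RP=/ZL=.038\nRP=/; s/x0,0,.078)/x0,0,ZH)/; s/^ZL/ZH=.052;ZL/' h.py
python3 - <<'E'
from h import *
np.set_printoptions(precision=4,suppress=True)
press(.039,.014)
E
```

```text
hit False [ 0.5698 -0.3102  0.038 ] [ 0.6066  0.3582 -0.4538]
```

Run:
```python
from h import *
np.set_printoptions(precision=3,suppress=True,linewidth=180)
s=sense();print(s["position"],s["tcp_rot"][:,0],RP[:,0])
for n,u0,u1,v0,v1 in(("scene",300,345,205,235),("top",292,318,160,195)):
    p,d=camera(n); c=camera_params(n); cv2.imwrite(f"pics/x_{n}.png",p[:,:,::-1])
    uu,vv=np.meshgrid(np.arange(u0,u1),np.arange(v0,v1)); o,r=ray(n,np.c_[uu.ravel(),vv.ravel()])
    X=(o+r*d[vv,uu].reshape(-1,1)).reshape(*uu.shape,3)
    print(n,u0,v0); print((X[::2,::2,2]*1000).astype(int))
    if n=="scene":
        for u,v in((323,217),(322,216),(335,212),(318,226),(330,225)): print(u,v,X[v-v0,u-u0])
    else: 
        for u,v in((308,182),(308,178),(300,182)): print(u,v,X[v-v0,u-u0])
```

```text
[ 0.555 -0.301  0.056] [ 0.598 -0.377 -0.707] [ 0.598 -0.377 -0.707]
scene 300 205
[[166 165 161 158 143 141  48  48  49  48  49  48  43  51  46  53  54  54  53  54  53 129 133]
 [158 158 156 151 149 142 130 125  48  47  47  49  46  56  55  50  55  52  52  56  53  52  54]
 [152 153 149 149 143 146 138 120  45  49  49  52  57  54  54  51  54  56  54  53  51  54  55]
 [147 144 142 139 138 140 128 111 108  45  53  54  53  55  51  52  55  51  54  53  51  53  52]
 [124 124 136 138 129 133 134 129 127 134 105  55  52  53  54  52  54  56  54  55  55  57  52]
 [ 50 117 113 110 121 104 130 130 128 132 131  53  56  52  55  51  53  56  53  53  57  53  52]
 [ -2  46  48  47  99  96 118 126 128 124  79  70  54  53  51  56  54  56  51  52  55  57  56]
 [ -2  -2   5  47  52  49 112 122 123 122  75  71  55  56  56  53  54  53  54  53  55  57  52]
 [ -2  -1  -3   0  -3  49  47 116 116  64  65  56  54  57  51  56  56  53  57  54  58  53  47]
 [ -3   0   0   0  -3  -2  41  47  47  49  51  52  53  56  53  52  54  51  55  54  50  51  49]
 [  1  -2  -2   0  -2  -1  -1  -4  45  47  50  51  52  53  54  51  
[... 1193 characters left out ...]
9   51   46   50  135  134  134  136  130  136  134  134  130]
 [  47   49   49   53   48   57   55  136  132  132  131  130  137]
 [  47   51   49   57   53   59   59   52   51  132  135  133  129]
 [  48   50   51   57   54   53   56   55   57   58   48   60  137]
 [  51   46   58   49   59   79   77   77   53   50   53   57   53]
 [ 120  109  111   99   51   84   86   82   52   55   52   54   46]
 [ 126  124  109  104  103  107   99   79   58 1490   58   52   48]
 [ 113  101  101  101  124  112  103  100   49   46   51   55   51]
 [   0  133  129  137  131   93  110  104   -5   -6   52   46   47]]
308 182 [ 0.569 -0.308  0.051]
308 178 [ 0.577 -0.296  0.131]
300 182 [ 0.569 -0.276  0.053]
```

Run:
```python
from h import *
np.set_printoptions(precision=1,suppress=True,linewidth=180)
s=sense();R=s["tcp_rot"]
for n,u0,u1,v0,v1 in(("scene",280,350,190,235),("top",280,320,165,215)):
    p,d=camera(n)
    uu,vv=np.meshgrid(np.arange(u0,u1),np.arange(v0,v1)); o,r=ray(n,np.c_[uu.ravel(),vv.ravel()])
    X=o+r*d[vv,uu].reshape(-1,1); T=(X-s["position"])@R*1000
    k=(X[:,2]>.062)&(abs(T[:,1])<35)&(abs(T[:,2])<25)&(T[:,0]>-60)&(X[:,2]<.12)
    Q=np.c_[T[k],X[k]*1000,uu.ravel()[k],vv.ravel()[k]];Q=Q[np.argsort(-Q[:,0])][:22:2]
    print(n,k.sum());print(Q)
print(s["time_s"],s["joint_efforts"])
```

```text
scene 29
[[ -11.4   -7.3   -0.8  552.  -300.    69.1  322.   216. ]
 [ -16.4   -9.1   -7.6  546.5 -304.5   73.9  323.   216. ]
 [ -17.5   -5.2   -7.7  543.4 -302.7   71.9  322.   217. ]
 [ -18.1   -4.7  -13.2  539.8 -306.9   72.   323.   218. ]
 [ -18.5   -0.8  -12.7  537.5 -304.9   69.4  322.   219. ]
 [ -20.7   -5.8   -5.2  543.2 -299.6   74.6  321.   216. ]
 [ -22.4    2.6  -10.   534.6 -299.9   69.8  320.   219. ]
 [ -23.3   10.5   -9.3  529.7 -296.    64.9  318.   221. ]
 [ -25.9   12.1   -8.5  527.6 -293.7   65.6  317.   221. ]
 [ -27.9    1.9   -9.4  532.  -297.5   74.2  319.   218. ]
 [ -28.6   -1.5  -15.6  530.4 -303.8   77.1  321.   218. ]]
top 53
[[   4.3  -15.4    2.4  568.  -306.2   63.7  308.   182. ]
 [ -13.4   -9.1   -1.9  551.3 -300.8   71.8  307.   186. ]
 [ -16.6   -9.     1.7  551.2 -296.5   73.9  306.   186. ]
 [ -19.2   -9.3   -3.6  547.  -300.1   76.   307.   187. ]
 [ -21.6  -10.1    5.4  550.8 -292.    78.2  305.   186. ]
 [ -23.8  -10.2    0.1  546.7 -295.6   79.8  306.   187. ]
 [ -27.5   -7.8    6.9  546.7 -287.6   80.8  304.   187. ]
 [ -30.1   -7.1   10.3  546.6 -283.5   82.1  303.   187. ]
 [ -30.3   -4.7   13.6  546.7 -279.7   80.6  302.   187. ]
 [ -33.    -8.7   -3.6  538.4 -294.7   85.4  306.   189. ]
 [ -36.    -7.4    8.6  542.3 -282.8   86.6  303.   188. ]]
9.8 [  0.  -39.3  -6.  -10.4   0.8   1.8   0. ]
```

Run:
```python
import cv2,numpy as np
a=cv2.imread("pics/x_scene.png")[190:240,295:345];b=cv2.imread("pics/x_top.png")[160:210,285:335]
cv2.imwrite("pics/s3.png",np.hstack([cv2.resize(i,(400,400),interpolation=0) for i in(a,b)]))
```

```text
(no output)
```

View pics/s3.png

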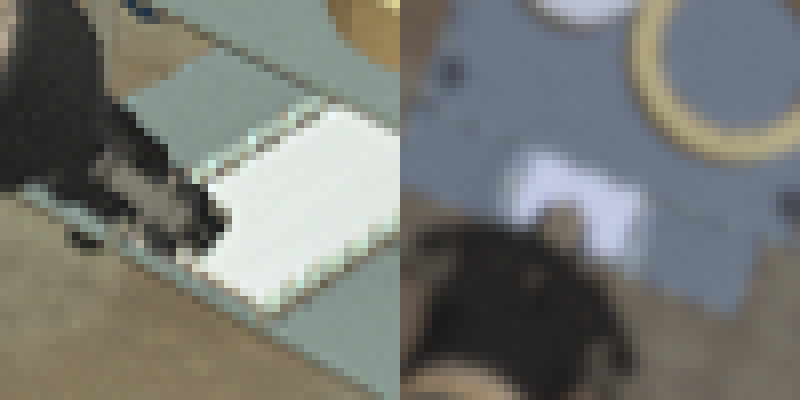

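The fingertip ends at scene (323.5,217), with white panel beyond it, which doesn't fit the reported tip depth. I'll lift 30 mm and measure the tip's offset from the TCP in free air.

Run:
```python
from h import *
np.set_printoptions(precision=1,suppress=True,linewidth=180)
move_l(sense()["position"]+[0,0,.012],RP,feed=.1)
move_l(tcp(W(.008,0,.095),RP),RP,feed=.1)
s=sense();R=s["tcp_rot"]; print(s["position"],s["finger_gap"],s["wrist_force"])
print("expected tip px",[proj(n,[s["position"]+.025*R[:,0]]) for n in("scene","top")])
for n,u0,u1,v0,v1 in(("scene",270,350,170,235),("top",280,320,165,215)):
    p,d=camera(n); cv2.imwrite(f"pics/y_{n}.png",p[:,:,::-1])
    uu,vv=np.meshgrid(np.arange(u0,u1),np.arange(v0,v1)); o,r=ray(n,np.c_[uu.ravel(),vv.ravel()])
    X=o+r*d[vv,uu].reshape(-1,1); T=(X-s["position"])@R*1000
    k=(X[:,2]>.064)&(abs(T[:,1])<35)&(abs(T[:,2])<25)&(T[:,0]>-60)&(X[:,2]<.125)
    Q=np.c_[T[k],X[k]*1000,uu.ravel()[k],vv.ravel()[k]];Q=Q[np.argsort(-Q[:,0])][:16:2]
    print(n,k.sum());print(Q)
```

```text
[ 0.5 -0.3  0.1] 0.0002693452132567878 [ 0.2 -0.  -0.6]
expected tip px [array([[320.9, 210.4]]), array([[307.3, 188.1]])]
scene 12
[[ -10.2   -5.7   -5.9  520.2 -292.5  123.8  317.   205. ]
 [ -12.7   11.8   -7.1  507.7 -286.   113.1  313.   210. ]
 [ -16.7    4.1  -11.8  507.4 -291.4  121.4  315.   208. ]
 [ -20.9    5.6  -12.5  503.5 -289.8  123.3  314.   208. ]
 [ -22.5   10.5   -5.3  503.5 -281.3  121.   311.   208. ]
 [ -24.7   12.6   -9.3  498.8 -283.   121.1  311.   209. ]]
top 1
[[ -25.1   11.    15.7  512.9 -262.3  122.5  299.   195. ]]
```

Run:
```python
from h import *
np.set_printoptions(precision=0,suppress=True,linewidth=180)
# move to a free, tool-high pose for the check
move_l(sense()["position"]+[0,0,.06],RP,feed=.15)
s=sense();R=s["tcp_rot"];print(s["time_s"],s["position"])
for n in("scene","top"):
    p,d=camera(n); cv2.imwrite(f"pics/z_{n}.png",p[:,:,::-1])
    uu,vv=np.meshgrid(np.arange(512),np.arange(384)); o,r=ray(n,np.c_[uu.ravel(),vv.ravel()])
    X=o+r*d.reshape(-1,1); T=(X-s["position"])@R*1000
    k=(X[:,2]>.145)&(abs(T[:,1])<70)&(abs(T[:,2])<70)&(T[:,0]>-160)&(T[:,0]<40)&(d.ravel()>0)&(X@U<DF@U+.02)
    T=T[k]; print(n)
    for a in range(-160,40,10):
        q=T[(T[:,0]>=a)&(T[:,0]<a+10)]
        if len(q): print(a,len(q),q[:,1].min(),q[:,1].max(),q[:,2].min(),q[:,2].max())
    print(proj(n,[s["position"]+.025*R[:,0],s["position"]]))
```

```text
11.5083 [ 1. -0.  0.]
scene
-160 90 -33.88165216737721 39.110419967511554 -39.48136521428298 -6.680174563138888
-150 78 -33.14818532563202 38.190269680603535 -39.29928935315093 -7.918539747773252
-140 27 -10.23557032963798 25.10729657292006 -39.758634435416816 -26.285315768807482
-130 32 -9.16498925421515 12.048333059450632 -44.48980217900557 -32.590316742813755
-120 56 -17.860939084994172 21.03152448829744 -55.305008327151675 -9.152227745331482
-110 71 -17.341546450889368 20.492042057124316 -63.73100948269672 -15.571292203130815
-100 38 -14.707575701301549 17.98001480239506 -62.45772681427495 -16.95170661583308
-90 14 -14.031238523614117 18.442145970679395 -23.700628200254428 -10.911246081227162
-80 24 -13.827173642966615 17.344220088102954 -46.96325186078633 6.792570516119284
-70 5 -6.178929091272954 13.153116080069356 -37.60201890127375 -10.306112388025667
-60 4 -10.11471332918905 14.908671314504298 -32.499481150483504 -10.250747740749423
-40 9 -5.395135354953716 8.246586971042388 -16.613938828473547 -12.460532722514396
-30 21 -9.431324824385054 11.692447506614647 -15.073087087139
[... 788 characters left out ...]
43491080675
-90 48 -16.788559027135985 10.396719292460157 -50.63833174304387 55.73823621110413
-80 34 -16.094509272806725 12.604175196202808 -45.04200244311253 49.56709417747366
-70 61 -14.463329765024595 13.527565844751875 -32.42723491810935 37.12549422404775
-60 21 -13.947799022171305 13.419324452140362 -31.297804150969167 32.15151425943729
-50 13 -10.954280357590491 6.294543177132467 -11.113746994351253 18.917081545775122
-40 18 -11.194099250664388 -3.702784330827477 -9.653852331001124 15.86276258001731
-30 12 -10.87713577182504 8.891435941203056 -9.729238943183994 15.861856033647458
-20 6 -9.89260568034412 -2.588081763108607 -8.609170677198483 9.010507507323382
[[310. 187.]
 [308. 191.]]
```

The tool measures about 36 mm shorter along its axis than stated: the shut tips end about 11 mm behind the reported TCP in both cameras. The lateral axes agree. That explains the missing contact. I'll use the measured tip offset, and the contact itself will check it.

```bash
sed -i 's/a=.025/a=-.011/; s/^ZH.*/ZH=.078;ZL=.045/; s/p+.025\*RP/p-.011*RP/' h.py
python3 - <<'E'
from h import *
np.set_printoptions(precision=4,suppress=True)
move_l(tcp(W(.012,0,.10),RP),RP,feed=.12)
press(.048,.016)
E
```

```text
hit True [ 0.5785 -0.314   0.0626] [-0.8808 -0.0894  3.3222]
0 3.3 -0.0006 [-1.4 -0.3  6.2]
1 6.2 -0.0011 [ 0.7 -0.9  6.6]
2 6.6 -0.0015 [ 1.  -0.4  8.2]
3 8.2 -0.0018 [ 1.6 -0.9  7.4]
4 7.4 -0.0022 [ 0.9 -1.1  9.2]
16.7667
```

Contact came at the expected height, which confirms the offset. I measure how far the panel slid.

```bash
cat >> h.py <<'E'
def panel():
    out=[]
    for n,roi in(("scene",(305,195,60,45)),("top",(288,168,45,35))):
        p=camera(n)[0]; h=cv2.cvtColor(p,cv2.COLOR_RGB2HSV); m=((h[:,:,2]>170)&(h[:,:,1]<50)).astype(np.uint8)
        x,y,w,hh=roi; z=np.zeros_like(m); z[y:y+hh,x:x+w]=m[y:y+hh,x:x+w]
        c=np.vstack([k for k in cv2.findContours(z,0,1)[0] if cv2.contourArea(k)>6])
        Wd=onplane(n,c.reshape(-1,2).astype(float),.056)-DF; a=Wd@U*1000;b=Wd@V*1000
        k=np.sort(a)[:max(4,len(a)//8)]
        print(n,"front %.1f (%.1f)"%(np.median(k),a.min()),"y %.1f..%.1f"%(b.min(),b.max()))
        cv2.imwrite(f"pics/p_{n}.png",p[:,:,::-1])
E
python3 - <<'E'
from h import *
move_l(tcp(W(.005,0,.12),RP),RP,feed=.15)
panel()
a=cv2.imread("pics/p_scene.png")[170:250,285:385];b=cv2.imread("pics/p_top.png")[150:214,275:339]
cv2.imwrite("pics/s4.png",np.hstack([cv2.resize(a,(450,360),interpolation=2),cv2.resize(b,(350,360),interpolation=2)]))
E
```

```text
scene front -28.0 (-29.3) y -37.5..40.9
top front -0.5 (-5.0) y -29.6..35.1
```

View pics/s4.png

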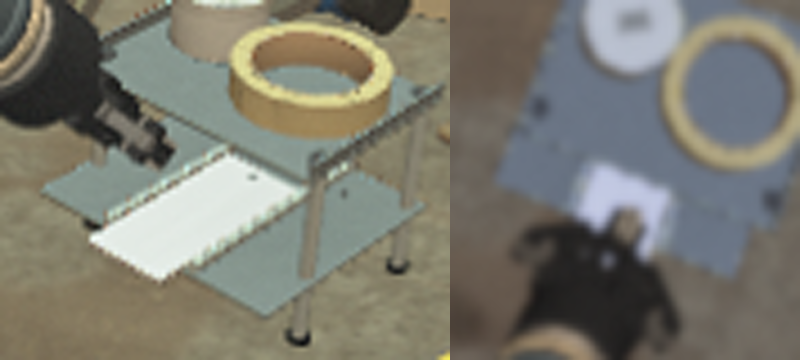

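The panel now overhangs by about 25 mm, with its front corners at scene (305,222) and (321,232). It is straight between the rails. A second stroke of 22 mm follows.

Run:
```python
from h import *
np.set_printoptions(precision=4,suppress=True)
move_l(tcp(W(.012,0,.10),RP),RP,feed=.12)
press(.044,.021)
move_l(tcp(W(.005,0,.12),RP),RP,feed=.15)
move_l(tcp(W(-.01,0,.20),RP),RP,feed=.2)
panel()
s=sense();print(s["joint_pos"],s["time_s"])
G=-.030; 
np.set_printoptions(precision=2,suppress=True)
for sg in(1,-1):
  R=att(90,YAW,sg)
  for z in(.2,.12,.053): print(sg,z,inverse_kinematics(tcp(W(-.033,0,z),R,G),R))
```

```text
hit True [ 0.5748 -0.3125  0.0626] [-0.1091 -1.41    2.067 ]
0 2.1 -0.0006 [-1.   0.6  5.7]
1 5.7 -0.0011 [ 1.1 -1.3  7. ]
2 7.0 -0.0015 [ 0.7 -2.2  8.6]
3 8.6 -0.0018 [ 1.3 -1.6  7.5]
21.2417
scene front -47.6 (-49.5) y -37.5..40.6
top front -6.6 (-8.1) y -27.5..34.4
[ 0.7928  0.2087 -0.4688  2.2856  2.022   0.2531 -0.5613] 22.3
1 0.2 [ 1.14  0.54 -0.96  1.79  0.5   1.08  1.18]
1 0.12 [ 1.09  0.64 -0.9   1.86  0.61  0.95  1.09]
1 0.053 [ 0.98  0.68 -0.74  1.9   0.63  0.81  1.08]
-1 0.2 [ 0.56  0.37 -0.16  1.82  0.07  0.96 -1.58]
-1 0.12 [ 0.62  0.47 -0.23  1.89  0.15  0.8  -1.65]
-1 0.053 [ 0.67  0.58 -0.31  1.92  0.26  0.69 -1.75]
```

Overhang is now about 45 mm, well under the tipping limit. Next I go vertical above the front end, open, and take one look before descending to grip.

```bash
cat >> h.py <<'E'
RG=att(90,YAW,-1); A60=-.018
def cloud(n,p0,R,zmin):
    p,d=camera(n); cv2.imwrite(f"pics/k_{n}.png",p[:,:,::-1])
    uu,vv=np.meshgrid(np.arange(512),np.arange(384)); o,r=ray(n,np.c_[uu.ravel(),vv.ravel()])
    X=o+r*d.reshape(-1,1); T=(X-p0)@R*1000
    k=(d.ravel()>0)&(X[:,2]>zmin)&(abs(T[:,1])<25)&(abs(T[:,2])<70)&(T[:,0]>-80)&(T[:,0]<40)
    return T[k]
E
python3 - <<'E'
from h import *
np.set_printoptions(precision=1,suppress=True)
command_gripper(.085,40)
movep(tcp(W(-.03,.001,.13),RG,A60),RG)
s=sense(); print(s["time_s"],s["position"]*1000,s["finger_gap"],s["wrist_force"])
T=cloud("scene",s["position"],RG,.075); 
T=T[np.argsort(-T[:,0])]; print(len(T)); print(T[:40:2])
a=cv2.imread("pics/k_scene.png")[140:260,250:400];cv2.imwrite("pics/s5.png",cv2.resize(a,(750,600),interpolation=2))
E
```

```text
24.75 [ 505.8 -283.4  111.9] 0.08503722678173183 [-0.4  0.4  0.5]
327
[[-21.7  -4.4  49.1]
 [-22.4  -3.8 -42.1]
 [-23.4  -8.4  48.9]
 [-23.7 -10.6  47.3]
 [-24.8 -12.5 -45.3]
 [-26.1 -12.  -42. ]
 [-26.4 -12.1  44.9]
 [-26.9  -8.9  49. ]
 [-27.1   2.2  53.4]
 [-28.1   1.  -39.4]
 [-28.6   0.2 -46.2]
 [-29.   -8.4 -53.2]
 [-29.1 -12.1 -49.7]
 [-29.7  -8.2  55.1]
 [-30.3 -14.7  50.3]
 [-30.6   5.7 -43.9]
 [-30.8  -4.1  54.9]
 [-30.9  -6.1  53.2]
 [-31.3 -14.3  46.4]
 [-31.5   6.   53.1]]
```

View pics/s5.png

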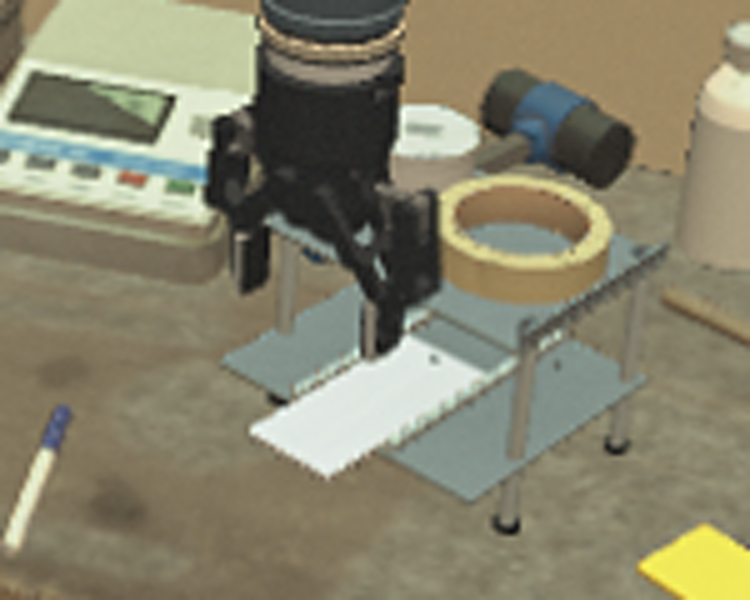

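The open gripper hangs vertically above and straddles the overhanging end (panel front corners at scene (300,227) and (315,236)). Open tips are 23 mm behind the TCP, consistent with the swing. Descending and gripping.

Run:
```python
from h import *
np.set_printoptions(precision=4,suppress=True)
h=move_l(tcp(W(-.03,.001,.039),RG,A60),RG,feed=.06,until_force=8); s=sense(); print(h,s["position"],s["wrist_force"])
if not h:
    command_gripper(.05,60); s=sense(); print(s["finger_gap"],s["wrist_force"],s["position"],s["time_s"])
    panel()
```

```text
False [ 0.5065 -0.2834  0.0214] [ 0.7269 -1.007   0.4814]
0.058499525240060954 [-1.3381  0.8443  3.7004] [ 0.5063 -0.2834  0.0215] 26.8333
scene front -47.6 (-49.6) y -37.3..40.3Traceback (most recent call last):
  File "<stdin>", line 6, in <module>
  File "h.py", line 39, in panel
    c=np.vstack([k for k in cv2.findContours(z,0,1)[0] if cv2.contourArea(k)>6])
    return _nx.concatenate(arrs, 0, dtype=dtype, casting=casting)
           ~~~~~~~~~~~~~~~^^^^^^^^^^^^^^^^^^^^^^^^^^^^^^^^^^^^^^^
ValueError: need at least one array to concatenate
```

Gripped, with the gap reading 58.5 mm. I lift 15 mm under the tier, pull out along the rack axis, raise, and look at the panel in hand.

Run:
```python
from h import *
np.set_printoptions(precision=4,suppress=True)
command_gripper(.05,90)
p=sense()["position"]
move_l(p+[0,0,.018],RG,feed=.04); s=sense(); print(s["wrist_force"],s["ft_torque"],s["finger_gap"])
p=p+[0,0,.018]-.09*U; move_l(p,RG,feed=.08)
p=p+[0,0,.13]; move_l(p,RG,feed=.15)
s=sense(); print(s["time_s"],s["position"],s["finger_gap"],s["wrist_force"],s["joint_pos"])
c,d=camera("scene"); cv2.imwrite("pics/g_scene.png",c[:,:,::-1])
h=cv2.cvtColor(c,cv2.COLOR_RGB2HSV); uu,vv=np.meshgrid(np.arange(512),np.arange(384)); o,r=ray("scene",np.c_[uu.ravel(),vv.ravel()])
X=o+r*d.reshape(-1,1); q=X-s["position"]
k=((h[:,:,2]>150)&(h[:,:,1]<60)).ravel()&(abs(q@V)<.028)&(q@U>-.03)&(q@U<.16)&(X[:,2]>.12)&(X[:,2]<.3)&(d.ravel()>0)
a=q[k]@U*1000;z=X[k,2]*1000;b=q[k]@V*1000; m=np.median(z); print(k.sum(),a.min(),a.max(),b.min(),b.max())
A=np.c_[a,b,np.ones(len(a))]; print("z = ax+by+c:",np.linalg.lstsq(A,z,rcond=None)[0])
cv2.imwrite("pics/s6.png",cv2.resize(c[80:280,200:450,::-1],(750,600),interpolation=2))
```

```text
[-0.0651 -1.0453 -1.371 ] [0.0155 0.0586 0.0241] 0.057549935549212804
30.05 [ 0.4223 -0.249   0.1686] 0.05782094693684126 [ 0.393   0.2202 -1.2905] [ 0.6498  0.2409 -0.2365  2.0094  0.0712  0.9009 -1.5827]
316 -19.82355185524375 156.44482752727237 -27.956198734957926 27.802392457257618
z = ax+by+c: [ -0.1181  -0.1642 205.0066]
```

View pics/s6.png

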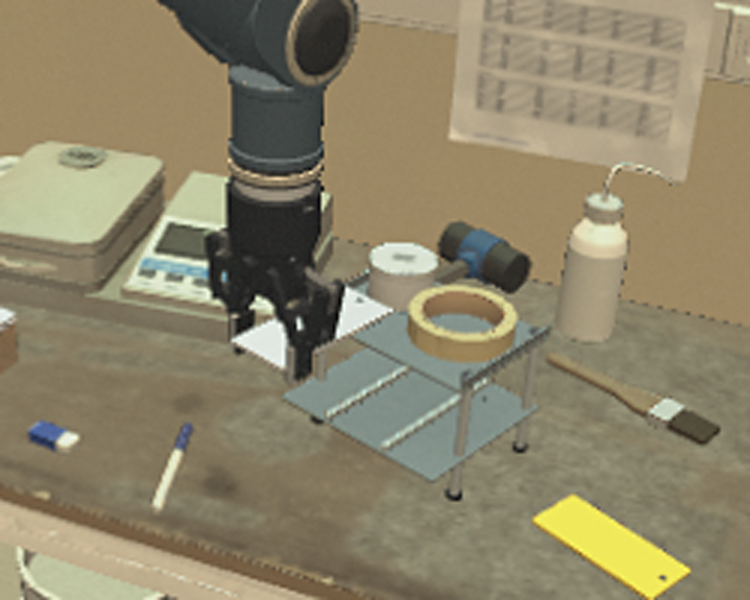

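The panel is in hand, looks level, and is clear of the rack (scene spans (278,195) to (330,180)). The bystanders are undisturbed. I move over the pile and measure the held panel against the pile in the same cameras.

```bash
cat >> h.py <<'E'
YP=np.deg2rad(-10.9); UP=np.array([np.cos(YP),np.sin(YP),0]); VP=np.array([-UP[1],UP[0],0]); RL=att(90,YP,-1)
PP=np.array([.5455,.168,0]); ZF=.0434
def held(z,dr):
    for n in("scene","top"):
        c,d=camera(n); cv2.imwrite(f"pics/h{dr}_{n}.png",c[:,:,::-1]); h=cv2.cvtColor(c,cv2.COLOR_RGB2HSV)
        uu,vv=np.meshgrid(np.arange(512),np.arange(384)); uv=np.c_[uu.ravel(),vv.ravel()].astype(float); o,r=ray(n,uv)
        X=o+r*d.reshape(-1,1); q=onplane(n,uv,z)-PP
        k=((h[:,:,2]>165)&(h[:,:,1]<60)).ravel()&(abs(q@UP)<.1)&(abs(q@VP)<.045)&(abs(X[:,2]-z)<.014)
        a=q[k]@UP*1000;b=q[k]@VP*1000
        t=a>a.max()-45
        print(n,k.sum(),"U %.1f..%.1f"%(np.percentile(a,.5),np.percentile(a,99.5)),"V(tail) %.1f..%.1f"%(np.percentile(b[t],1),np.percentile(b[t],99)),
          "yaw",np.degrees(np.arctan(np.polyfit(a[a<a.max()-5],b[a<a.max()-5],1)[0])).round(2),
          "plane",np.linalg.lstsq(np.c_[a,b,np.ones(k.sum())],X[k,2]*1000,rcond=None)[0].round(3))
E
python3 - <<'E'
from h import *
np.set_printoptions(precision=4,suppress=True)
movep(PP-.055*UP+[0,0,.17],RL)
move_l(PP-.055*UP+[0,0,ZF+.05],RL,feed=.1)
s=sense(); print(s["time_s"],s["position"],s["finger_gap"],s["wrist_force"],s["joint_pos"])
held(.128,1)
a=cv2.imread("pics/h1_scene.png")[130:230,130:255];b=cv2.imread("pics/h1_top.png")[155:220,150:231]
cv2.imwrite("pics/s7.png",np.hstack([cv2.resize(i,(400,320),interpolation=2) for i in(a,b)]))
E
```

```text
32.6083 [0.492  0.1787 0.0939] 0.057830974182092994 [-0.0491  0.6458 -0.8675] [-0.0044  0.4331 -0.5329  1.9933  0.3045  0.7916 -2.4741]
scene 242 U -77.3..64.5 V(tail) -33.1..23.1 yaw -3.99 plane [ -0.004   0.001 125.918]
top 358 U -33.2..69.3 V(tail) -26.6..29.4 yaw 7.03 plane [ -0.01    0.015 128.079]
```

View pics/s7.png

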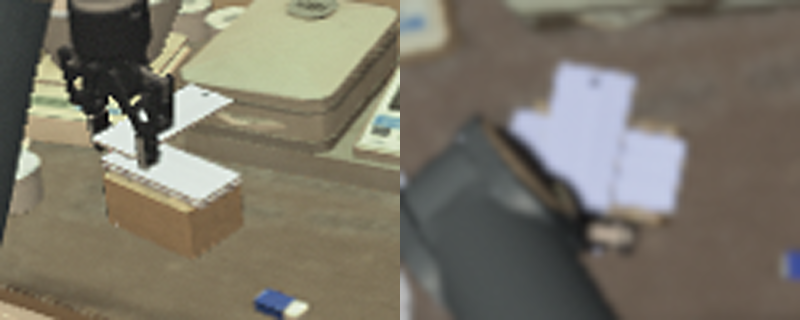

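The held panel is level (slope under 0.01). Compared within each camera, it sits about 2 mm short along its length and is centred across. I correct by 2 mm, lower gently to contact and release.

Run:
```python
from h import *
np.set_printoptions(precision=4,suppress=True)
b=PP-.053*UP
move_l(b+[0,0,ZF+.007],RL,feed=.05)
h=move_l(b+[0,0,ZF-.004],RL,feed=.01,until_force=2.5); s=sense(); print(h,s["position"],s["wrist_force"],s["time_s"])
if not h: raise SystemExit
command_gripper(.066,20); sleep(.2); command_gripper(.085)
p=sense()["position"]; move_l(p+[0,0,.05],RL,feed=.06)
move_l(p-.07*UP+[0,0,.14],RL,feed=.2); s=sense(); print(s["time_s"],s["position"],s["wrist_force"])
held(.078,2)
a=cv2.imread("pics/h2_scene.png")[130:230,130:255];b=cv2.imread("pics/h2_top.png")[155:220,150:231]
cv2.imwrite("pics/s8.png",np.hstack([cv2.resize(i,(400,320),interpolation=2) for i in(a,b)]))
```

```text
True [0.4934 0.178  0.0437] [-0.1612 -0.4859  3.7349] 34.425
36.9083 [0.424  0.1901 0.1824] [ 0.7258 -0.5712  0.2945]
scene 494 U -73.0..67.1 V(tail) -32.4..24.7 yaw -0.56 plane [ 0.003 -0.028 75.001]
top 628 U -66.6..69.9 V(tail) -37.7..37.8 yaw -0.21 plane [ 0.002 -0.002 77.087]
```

View pics/s8.png

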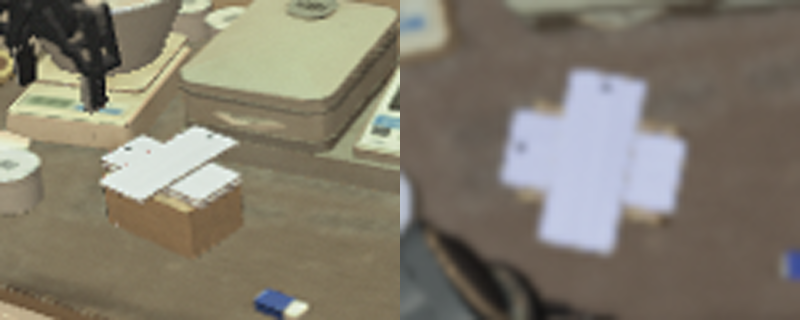

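The panel lies flat and crosswise on the pile: top height 75 to 77 mm, slope about 0, centre within about 1 mm in the top view. The gripper is clear, so I hand in.

Run:
```python
from rig import *
sleep(.5); print(finish_job(), sense()["time_s"])
```

```text
the job is handed in; nothing more can be done
the job is handed in; nothing more can be done
```

The panel now lies flat and crosswise, centred on top of the two panels on the block. I handed the job in at about 37 s, within the 67 s limit.

**What I did:** I slid the panel out in two pressed strokes of about 6 to 9 N under the front of the upper tier. That is at or just under the suggested 8 N, but the panel followed. It ended with about 45 mm of overhang. I gripped the front end by its two sides, lifted it out, and lowered it onto the pile until the wrist felt about 3 N.

**Last checks:**
- **Level:** the top face measured 75 to 77 mm in the two cameras, against 78 mm expected. The slope is about 0 in the top view and up to 0.03 across the panel in the scene view.
- **Centring:** along its length the panel is within about 1 mm of the pile's centre in the top view, and within 2 to 3 mm in the scene view. I did not re-measure across its width after release; it was within about 1 mm while held above the pile.
- **Angle:** within about 1° of a right angle.
- **Pile and bystanders:** the pile and eraser look unmoved in the last picture. The marker looked undisturbed when last in view, just after the lift. I did not check the tin specifically, but the arm never touched it.

**What disagreed:**
- **Fingertips:** they sat about 36 mm further back along the tool than stated. My first descents stopped short of the panel because of this. I measured the offset with both cameras, and the height at which the press made contact confirmed it.
- **Pile centre:** the two cameras disagreed by about 5 mm in absolute position, so I centred the panel against the pile within each camera.

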